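Lever open the snap-fit battery cover

TASK

Open the battery bay of the grey bench unit: slide the little shutter all the way to its open stop to bare the slot, and lever the snapped-down cover up with the thin-bladed pry tool, then swing the cover fully open. The pry tool stands on edge in the wooden rack, so first lay it flat on the bench, let go and take it again across its breadth; when the cover stands open leave the shutter open and lay the tool flat on the bench, out of the rack. Leave the file in the rack and do not disturb the other things.

Things in the scene. Friction and masses are not known exactly. Their poses are not given: they have to be found in the camera images.
- bench_unit: Low grey metal case, fixed, 130 (x) x 170 (y) x 66 mm high, with an inset aluminium cover flush with its 66 mm rim. Origin: centre of its underside on the bench; x points from its front (robot side) to its back, y to its left, z up. Front face at x = -65 mm, wall 6 mm thick. Under the cover the bay is empty down to 30 mm above the bench.
- slot (a point): Mouth of the pry slot in the middle of the front face, at (-65, 0, 56) mm in the case: a notch in the front wall 28 mm wide, open at the top, sill 56 mm high. The cover's underside is at 62 mm and its front edge 6 mm behind the front face, so the gap under the cover is 6 mm high. Closed off by the shutter at first.
- ledge_edge (a point): Middle of the upper outer edge of the ledge, at (-77, 0, 56) mm in the case. The fixed aluminium ledge, 12 mm deep, 150 mm long, is level with the slot's sill. It is the fulcrum: lay the blade on it, push the tip some 20 mm under the cover (38 mm past this edge) and press the handle down 15 to 20 degrees.
- cover_hinge (a point): Middle of the cover's hinge line (along the case's y), at (50, 0, 64) mm in the case.
- cover_lip (a point): Middle of the cover's front edge (half its 4 mm thickness), 109 mm from the hinge line; moves with the cover, which is 124 mm wide. Two spring catches on the front rim, 43 mm to each side, snap over this edge: about 10 N upwards springs them, and they let go when the edge has risen about 5 mm.
- cover (a joint): Angle of the cover, rad: 0 snapped shut, 1.75 fully open against its stop (leaning back past upright). A stiff friction hinge: once free of the catches it takes about 2 N at the lip and stays wherever it is left.
- shutter (a joint): Travel of the shutter, m: 0 (slot covered) to 0.050 (open stop); it may start a little ajar. It slides to the case's +y (left) along the ledge with about 1.5 N of friction. Its steel plate, 38 mm wide, 3 mm thick, stands on the ledge 1.5 to 4.5 mm in front of the front face and keeps the blade out.
- shutter_tab (a point): Centre of the black tab that sticks out forward from the middle of the shutter: 22 mm long (case x), 8 mm thick (case y), from 1 to 22 mm above the ledge. This point is 12 mm above the ledge and 16.5 mm in front of the case's front face. Push or pinch it from above.
- pry_tool: Pry tool, loose, flat, 150 mm long, about 70 g. Black handle 80 x 24 x 10 mm (x -75 to +5 mm), steel blade 70 x 16 mm, only 2.5 mm thick (x 5 to 75 mm), in mid thickness. Origin: centre; x to the blade tip, y across its breadth, z through its thickness, both sides alike. Stands on edge in the rack (y upright, origin 34 mm up). Lying flat, origin 5 mm up.
- pry_tip (a point): Middle of the end of the pry tool's blade, 75 mm from its origin. On edge, only the tool's 10 mm thickness can be pinched from above and the blade does not fit the slot; lying flat it is pinched across the 24 mm breadth. Leant more than about 25 degrees from on edge it tips over on to its flat by itself when let go.
- rack: Wooden comb rack, fixed: base 124 x 112 x 7 mm, two notched uprights 10 mm thick, 43 mm high, 108 mm wide, at x = -62 and +40 mm. Origin on the bench; x along the tools to their blades, z up. Notches at y = +34 and -34 mm hold pry tool and file, in either order, their origins at x = 0. Between the uprights the fingers have room down to the base.
- file: The file, not to be used: same handle (80 x 24 x 10 mm) but a dark blade 85 mm long and 5 mm thick. Same frame as pry_tool. Stays in the rack. The bench between rack and case, at x = 0.41 to 0.56 m, y = -0.21 to -0.07 m in the world, is always clear, room to lay a tool.
- mug: Mug 78 x 112 x 92 mm at the back, bystander; origin at the centre of its foot.
- jar: White screw-top jar, 42 mm across, 89 mm high, on the right, bystander; origin at the foot.
- syringe: Flux syringe 124 mm long lying on the left, bystander; origin at the middle of the underside.
- spool: Reel of solder 49 mm across, 39 mm high, at the back left, bystander; origin at the foot.

How it is judged (in metres and radians):
On the way, in this order (a step that is already met when the one before it is completed fails the run):
1. the pry tool lies flat on the bench, out of the rack and let go (height (world z) of pry_tool below 0.008 m and contact force between the fingers and pry_tool below 0.05 N and linear speed of pry_tool below 0.02 m/s and horizontal distance between pry_tool and rack above 0.08 m), for 0.1 s.
2. the cover is levered off its catches by the pry tool (value of joint cover above 0.03 rad and contact force between pry_tool and cover above 0.3 N), for 0.05 s.
At the end, for the whole second after the job is handed in: The cover stands open (more than 1.45 rad of its 1.75), the shutter is open (more than 42 of its 50 mm), and the pry tool lies flat on the bench (origin less than 8 mm high), at rest, let go, its middle more than 80 mm from the rack's origin (value of joint cover above 1.45 rad and value of joint shutter above 0.042 m and height (world z) of pry_tool below 0.008 m and linear speed of pry_tool below 0.01 m/s and contact force between the fingers and pry_tool below 0.05 N and horizontal distance between pry_tool and rack above 0.08 m); the robot touches nothing.
It fails at once if a bystander or the file is disturbed (moved more than 25 mm) (distance of any of mug, jar, syringe, spool, file from where it was at the start of the episode above 0.025 m).
It also fails if it takes over 69 s, if anything falls off the work surface, if the arm or the gripper's body presses on something with over 40 N, if the wrist force passes 120 N, or if a joint passes its speed limit or range.

ROBOT

A 6-joint arm with a two-finger parallel gripper is mounted at the origin on a cart in front of the work surface, level with it; the furniture and walls round the work are solid. World frame = base frame: x ahead of the robot, y to its left, z up, the work surface at z = 0. Lengths are in m, angles in degrees, forces in N, time in s.
With the tool pointing down it reaches from about 0.275 to 1 m from the base axis. Payload 8.4 kg.
Tool frame: the origin (TCP) lies at the very end of the fingers, on their centre line; the grasp point (between the pads) lies 19 mm behind it (bot.tcp_to_grasp is the distance from the TCP to the grasp point, in m); z points along the fingers, y is the line along which they close (so a half turn about z gives the same grasp; the last joint's range is limited). The gripper opens to 85 mm and grips with 20 to 120 N. Pads are 22 mm wide; open, the fingers measure 114 mm over their backs; the gripper's body (76 mm by 85 mm) begins 54 mm behind the grasp point. The pads swing forward as they close: fully open they stand 13 mm farther back than shut.
Start: joints at [-71.299, 20.225, 93.587, -0, 66.188, -0.138], TCP at [0.202, -0.592, 0.231] pointing down, gripper open.
Joint ranges: [-150.9, 150.9], [-52.94, 120.26], [3.33, 152.33], [-74.26, 254.26], [0, 154.13], [-172.89, 172.89]. Speed limits (degrees/s): [127.2, 127.2, 159.86, 180, 180, 180].

INTERFACE

Orientations are given as a 3x3 rotation matrix whose columns are the frame's x, y, z axes.
In Python, from rig import read_state, cams, bot gives the robot as it stands. The module is installed in compiled form; this text tells all that it offers.
- The arm moves only by the tool jog_arm, never from a script. Its argument "increments" is text: rows parted by semicolons, each of 6 numbers parted by spaces: the shift along the tool's x, y, z in mm, then the turn, a rotation vector about the tool's x, y, z in rad. In form: dx dy dz wx wy wz; .... A call has 1 to 20 rows; each row shifts and turns the commanded pose from where the row before left it, along the tool's axes as they then stand; what a row does not reach is not made up. A row lasts 1/12 s, in which the tool goes at most 41.7 mm and 7.16 degrees, less where a joint would pass 70% of its speed; a pose out of reach is approached as far as the arm can. A call is refused whole if a number of a shift passes 41.7 or a number of a turn 0.125, either way. A call with a gripper value outside its range is refused whole. "claw" is the gripper command: -1 is shut, 1 is fully open, values between are in proportion, set as the call begins (left out, the last holds). The fingers move at their own pace and stop on an object; "squeeze" is the grip in N (left out, the last holds). Time passes only in rows, so rows that do not move let the fingers close. It gives the time, the measured TCP pose, the force, the opening and the grip force at its end, in the units of the state.
- read_state(): the state, without advancing time (a new reading comes with each control period).
- cams.camera(name): name is "scene" or "side" or "wrist"; returns (picture, depth): 384x512x3 uint8, red, green, blue; 384x512 float32, m along the optical axis (not along the pixel's ray), 0 where there is no reading.
- cams.camera_info(name): a dict with "fx", "fy", "cx", "cy" (pixels), "R" (3x3) and "t" (3): a world point X has camera coordinates R X + t. Camera axes: x right, y down, z forward; pixel columns grow to the right and rows downward; lengths in m; the calibration is good to about 2 mm. A picture is of the moment at which its call begins: read the wrist's pose just before it. camera_info takes no time and is no camera call; for the wrist camera it gives the pose at the moment of the call.
- bot.finish_job(): hands the job in; it is judged then, once.
The state is a dict: "t": time; "joint_pos": joint angles; "qvel": joint speeds; "tau": joint torques, N m; "tcp_pos": TCP position; "tool_rot": TCP orientation; "contact_force": force on the tool from outside, world axes, zero at the start; "wrist_torque": the same for the moment, N m; "opening": finger opening in m; "grip_force": force on a finger pad.
Only numpy, scipy, OpenCV 4.12 (cv2) and the standard library are available. Lean on these libraries where they do the work, as an engineer would, in place of code of your own. Each camera call takes 0.05 s, during which the arm holds its last target. There are 200 camera calls.

## Working session

There is one attempt and no reset: what is moved stays moved. The work goes in short steps, Python scripts to look and compute and a tool call to move; the robot and the scene stay as the last step left them, time stands still between calls to the robot, and variables do not carry over. Pictures are saved under pics/ and viewed, at most 13 in all, crops included, and the job is handed in when it is done.

Besides the shell and the picture viewer there is one more tool, called in YAML: its name, and indented under it one key for each argument. jog_arm: Moves the arm, as the interface text tells. Its arguments: {"type":"object","properties":{"increments":{"type":"string"},"claw":{"type":"number"},"squeeze":{"type":"number"}},"required":["increments"]}

```bash
mkdir -p pics; ls
python3 - <<'E'
from rig import read_state,cams,bot
import cv2,numpy as np
s=read_state();print(s['t'],s['tcp_pos'],np.round(s['tool_rot'],3).tolist(),s['opening'],bot.tcp_to_grasp)
for n in ['scene','side']:
    p,d=cams.camera(n);i=cams.camera_info(n)
    np.savez(f'pics/{n}0.npz',p=p,d=d,**i)
    cv2.imwrite(f'pics/{n}0.png',p[:,:,::-1])
    print(n,i['fx'],np.round(-i['R'].T@i['t'],3),np.round(i['R'],2).tolist())
a=cv2.imread('pics/scene0.png');b=cv2.imread('pics/side0.png')
E
```

```text
pics
0.0 [ 0.2016634  -0.59104968  0.23052454] [[0.946, 0.323, -0.0], [0.323, -0.946, 0.001], [-0.0, -0.001, -1.0]] 0.08542457120097048 0.0187
scene 406.6775511621935 [-0.241  0.597  0.875] [[-0.58, -0.81, 0.0], [-0.49, 0.35, -0.79], [0.64, -0.47, -0.61]]
side 458.30849352409564 [ 0.282 -1.159  0.822] [[0.96, -0.28, 0.02], [-0.13, -0.52, -0.85], [0.25, 0.81, -0.53]]
```

View pics/scene0.png

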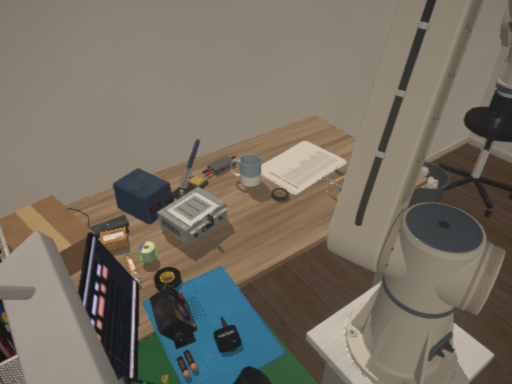

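View pics/side0.png

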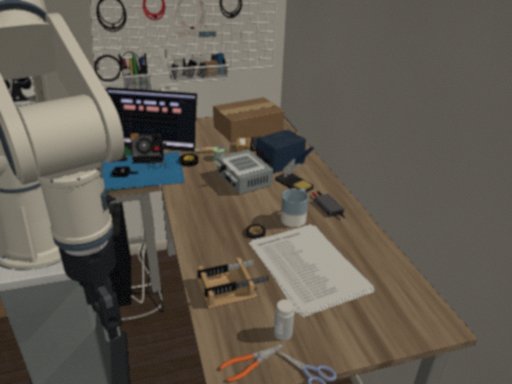

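The scene view shows the unit around (193,215), with its front toward (210,230), and the arm hides the rack. The side view shows the rack around (228,282), with both tools, and the unit around (245,170).

```bash
cat > h.py <<'E'
import numpy as np,cv2
def cloud(d,i):
    v,u=np.mgrid[:d.shape[0],:d.shape[1]]
    c=np.stack([(u-i['cx'])/i['fx']*d,(v-i['cy'])/i['fy']*d,d],-1)
    X=(c-i['t'])@i['R']; X[d<=0]=np.nan
    return X
def ld(n):
    z=np.load(f'pics/{n}.npz');return z['p'],z['d'],cloud(z['d'],z)
def grid(p,X,x0,x1,y0,y1,s,fn,zmin=-.02,zmax=.15):
    # top-down picture: x up, y left
    m=(X[...,0]>x0)&(X[...,0]<x1)&(X[...,1]>y0)&(X[...,1]<y1)&(X[...,2]>zmin)&(X[...,2]<zmax)
    P=X[m];C=p[m];o=np.argsort(P[:,2]);P=P[o];C=C[o]
    im=np.zeros((int((x1-x0)*s),int((y1-y0)*s),3),np.uint8)
    for q,c in zip(P,C):
        cv2.circle(im,(int((y1-q[1])*s),int((x1-q[0])*s)),2,c[::-1].tolist(),-1)
    cv2.imwrite(fn,im)
E
python3 - <<'E'
from h import *
def rect(P,n):
    print(n,len(P),np.round(np.nanmedian(P,0),4),cv2.minAreaRect((P[:,:2]*1000).astype(np.float32)))
for n in ['scene0','side0']:
    p,d,X=ld(n)
    print(n,'bench z',np.nanmedian(X[...,2][(abs(X[...,2])<.03)&(X[...,0]>.3)&(X[...,0]<.8)]))
    m=(X[...,0]>.35)&(X[...,0]<.8)&(X[...,1]>-.2)&(X[...,1]<.35)&(X[...,2]>.059)&(X[...,2]<.073)
    l,k,st,c=cv2.connectedComponentsWithStats(m.astype(np.uint8))
    for j in range(1,l):
        if st[j,4]>80: rect(X[k==j],('unit?',c[j]))
p,d,X=ld('side0')
for (v0,v1,u0,u1) in [(255,310,190,275)]:
    S=X[v0:v1,u0:u1].reshape(-1,3)
    for a,b in [(.003,.012),(.012,.03),(.03,.04),(.04,.06)]:
        Q=S[(S[:,2]>a)&(S[:,2]<b)]; rect(Q,(a,b))
cv2.imwrite('pics/rk.png',cv2.resize(cv2.imread('pics/side0.png')[245:315,180:285],None,fx=6,fy=6,interpolation=2))
E
```

```text
scene0 bench z 0.000988335771790727
('unit?', array([191.23459119, 209.03396226])) 1590 [0.6465 0.1954 0.0657] ((642.599609375, 186.70986938476562), (158.55154418945312, 173.117431640625), 12.976634979248047)
('unit?', array([151.96511628, 201.16860465])) 172 [0.7479 0.2784 0.0652] ((754.238037109375, 276.91546630859375), (132.4255828857422, 61.42618942260742), 76.457763671875)
side0 bench z 0.0009184192880730778
('unit?', array([268.38392857, 153.59821429])) 112 [0.7539 0.2275 0.0657] ((748.9515991210938, 247.64564514160156), (48.050899505615234, 120.23653411865234), 35.411659240722656)
('unit?', array([243.85510204, 164.62040816])) 980 [0.6504 0.1746 0.066 ] ((643.7913818359375, 186.6365966796875), (160.44293212890625, 178.4008331298828), 13.286168098449707)
('unit?', array([295.24390244, 196.84146341])) 82 [ 0.7542 -0.057   0.0663] ((747.4144897460938, -61.58113479614258), (22.855920791625977, 64.25000762939453), 67.4146957397461)
('unit?', array([293.96, 208.14])) 100 [ 0.7218 -0.1207  0.0657] ((728.6946411132812, -111.77421569824219), (32.78077697753906, 75.49819946289062), 70.26520538330078)
(0.003, 0.012) 1109 [ 0.4814 -0.3118  0.007 ] ((494.8209228515625, -304.42510986328125), (199.86244201660156, 216.8015594482422), 75.1019515991211)
(0.012, 0.03) 306 [ 0.501  -0.3299  0.0252] ((519.3949584960938, -317.068603515625), (240.56822204589844, 114.71402740478516), 17.865692138671875)
(0.03, 0.04) 415 [ 0.4858 -0.3509  0.0353] ((484.36297607421875, -327.94903564453125), (162.38893127441406, 104.58382415771484), 10.000299453735352)
(0.04, 0.06) 516 [ 0.4546 -0.3361  0.0433] ((486.4681091308594, -322.97552490234375), (163.94570922851562, 109.23416137695312), 3.9736173152923584)
```

View pics/rk.png

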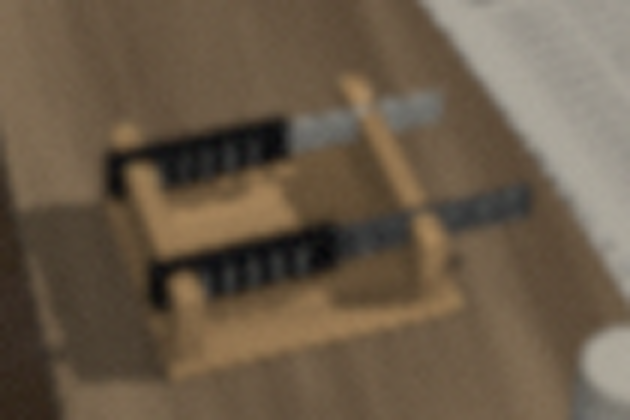

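The crop shows the pry tool (light blade, far/left notch) with its handle from about (115,170) to (285,140). The file has the dark blade and sits in the near notch. Next I'll work out the approach and the wrist camera offset.

```bash
cat >> h.py <<'E'
from scipy.spatial.transform import Rotation as Ro
def go(pos,yaw,Rt=None):
    """print total shift in current tool axes (mm) and turn (rad)"""
    from rig import read_state
    s=read_state();R=np.array(s['tool_rot']);c,q=np.cos(np.radians(yaw)),np.sin(np.radians(yaw))
    if Rt is None: Rt=np.array([[c,q,0],[q,-c,0],[0,0,-1]])
    dl=R.T@(np.array(pos)-s['tcp_pos'])*1000;w=Ro.from_matrix(R.T@Rt).as_rotvec()
    print('t',round(s['t'],2),'tcp',np.round(s['tcp_pos'],4),'shift',np.round(dl,1),'turn',np.round(w,3),'in target axes',np.round(Rt.T@R@dl,1))
def snap(n,nm):
    from rig import cams
    i=cams.camera_info(n);p,d=cams.camera(n);np.savez(f'pics/{nm}.npz',p=p,d=d,**i);cv2.imwrite(f'pics/{nm}.png',p[:,:,::-1])
E
python3 - <<'E'
from h import *
from rig import cams,read_state
i=cams.camera_info('wrist');s=read_state();R=s['tool_rot']
C=-i['R'].T@i['t'];print(i['fx'],R.T@(C-s['tcp_pos']),np.round(i['R']@R,3))
p,d,X=ld('side0')
S=X[245:315,180:285].reshape(-1,3);c=p[245:315,180:285].reshape(-1,3).astype(int)
m=(S[:,2]>.041)&(S[:,2]<.052)&(c.max(1)<60)
Q=S[m]
for s_ in (Q[Q[:,1]>-.325],Q[Q[:,1]<-.325]):
    vx,vy,x0,y0=cv2.fitLine((s_[:,:2]).astype(np.float32),cv2.DIST_HUBER,0,.01,.01).ravel();print(len(s_),np.degrees(np.arctan2(vy,vx)),x0,y0,s_.min(0),s_.max(0))
go((.42,-.29,.23),8)
E
```

```text
284.9813480757106 [ 0.08536324 -0.00077429 -0.14358599] [[-0.     1.     0.001]
 [-0.945 -0.    -0.326]
 [-0.326 -0.001  0.945]]
96 4.9262533 0.44074303 -0.29377103 [ 0.40420513 -0.2990769   0.04103191] [ 0.48042681 -0.28544347  0.04919925]
109 3.0717964 0.44970223 -0.3609833 [ 0.40739865 -0.36937538  0.04102077] [ 0.50691638 -0.35206018  0.05060592]
t 0.1 tcp [ 0.2017 -0.5911  0.2306] shift [ 303.8 -214.5    0.9] turn [-0.001  0.     0.189] in target axes [ 258.1 -267.8    0.6]
```

jog_arm:
  increments: "20 -10 0 0 0 0;33 -16 0 0 0 0;33 -16 0 0 0 0;33 -16 0 0 0 0.02;33 -16 0 0 0 0.04;33 -16 0 0 0 0.04;33 -17 0 0 0 0.05;33 -22 0 0 0 0.05;33 -22 0 0 0 0.05;33 -16 0 0 0 0;25 -18 0 0 0 0;0 0 0 0 0 0;0 0 0 0 0 0"
  claw: 1
  squeeze: 60

```text
t: 1.18
tcp_pos: [0.4926, -0.3314, 0.2308]
tool_rot: [[0.997, 0.082, -0.001], [0.082, -0.997, 0.0], [-0.001, -0.0, -1.0]]
contact_force: [0.1, -0.6, -0.2]
opening: 0.0854
grip_force: 0.0
```

Run:
```python
from h import *
snap('wrist','w1')
go((.46,-.29,.10),4.5)
p,d,X=ld('w1')
print(np.nanmedian(X[...,2][abs(X[...,2])<.02]))
c=p.astype(int)
m=(X[...,2]>.041)&(X[...,2]<.055)&(c.max(2)<70)
l,k,st,ct=cv2.connectedComponentsWithStats(m.astype(np.uint8))
for j in range(1,l):
    if st[j,4]>100:
        s_=X[k==j]; print(st[j,4],ct[j],cv2.minAreaRect((s_[:,:2]*1000).astype(np.float32)),np.median(s_,0))
```

```text
t 1.23 tcp [ 0.4916 -0.3322  0.2308] shift [-28.  -44.5 130.9] turn [-0.     0.001  0.002] in target axes [-28.2 -44.5 130.8]
0.0015157265134283875
448 [219.64285714 204.90401786] ((444.50677490234375, -290.768310546875), (77.80990600585938, 10.52155590057373), 4.196469306945801) [ 0.44561868 -0.29126671  0.04647181]
398 [273.38944724 205.74623116] ((448.0279235839844, -357.7295837402344), (78.67622375488281, 8.047298431396484), 4.833268165588379) [ 0.44921646 -0.3574703   0.04650659]
```

View pics/w1.png

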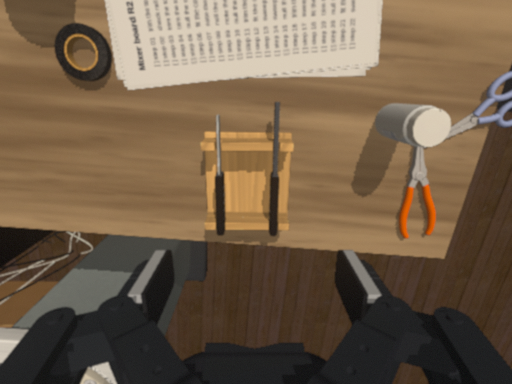

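Pry tool handle at about (219,205) in w1 and the file at (274,205). Handle centre is (0.4445, -0.2908), yaw about 4.5°. I'll descend over the tool with the fingers half open.

jog_arm:
  increments: "-5 -11 10 0 0 0;-5 -12 25 0 0 0;-5 -11 25 0 0 0;-5 -11 25 0 0 0;0 0 25 0 0 0;0 0 25 0 0 0;0 0 25 0 0 0;0 0 15 0 0 0;0 0 12 0 0 0;0 0 8 0 0 0;0 0 0 0 0 0"
  claw: 0.05

```text
t: 2.15
tcp_pos: [0.4671, -0.2896, 0.035]
tool_rot: [[0.997, 0.078, -0.002], [0.078, -0.997, 0.001], [-0.002, -0.001, -1.0]]
contact_force: [0.5, 0.3, 0.1]
opening: 0.0447
grip_force: 0.0
```

Run:
```python
from h import *
go((.4674,-.289,.031),4.5)
snap('wrist','w2')
p,d,X=ld('w2')
c=p.astype(int)
m=(X[...,2]>.040)&(X[...,2]<.055)&(c.max(2)<90)
l,k,st,ct=cv2.connectedComponentsWithStats(m.astype(np.uint8))
for j in range(1,l):
    if st[j,4]>100:
        s_=X[k==j]; print(st[j,4],ct[j],cv2.minAreaRect((s_[:,:2]*1000).astype(np.float32)),np.median(s_,0))
```

```text
t 2.15 tcp [ 0.4671 -0.2896  0.035 ] shift [ 0.4 -0.5  4. ] turn [-0.001  0.002 -0.001] in target axes [ 0.4 -0.5  4. ]
2993 [389.42799866 189.54293351] ((509.6606140136719, -353.6633605957031), (124.77129364013672, 10.080290794372559), 3.6698567867279053) [ 0.50715884 -0.35273352  0.04221504]
1971 [254.74074074 288.93302892] ((445.60284423828125, -290.1830749511719), (77.32771301269531, 10.385331153869629), 4.813807010650635) [ 0.4501516  -0.2901469   0.04632788]
198 [211.44444444 258.1969697 ] ((466.80999755859375, -266.2304992675781), (21.66073989868164, 2.0982725620269775), 9.237079620361328) [ 0.46974904 -0.26599934  0.04818616]
195 [297.26666667 259.78974359] ((470.2864990234375, -311.4015197753906), (22.209169387817383, 1.5500593185424805), 3.5831809043884277) [ 0.47197485 -0.31089779  0.04845987]
```

View pics/w2.png

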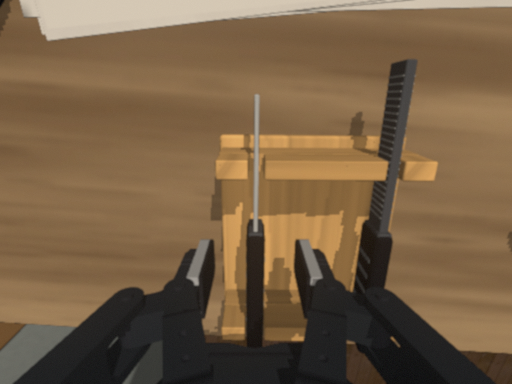

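The tool's handle is centred between the fingers (column 255) and the file is clear. I'll grip and lift.

jog_arm:
  increments: "0 0 3.5 0 0 0;0 0 0 0 0 0;0 0 0 0 0 0;0 0 0 0 0 0;0 0 0 0 0 0;0 0 0 0 0 0;0 0 0 0 0 0;0 0 0 0 0 0;0 0 -8 0 0 0;0 0 -15 0 0 0;0 0 -20 0 0 0;0 0 -25 0 0 0;0 0 -25 0 0 0;0 0 -10 0 0 0"
  claw: -1
  squeeze: 60

```text
t: 3.37
tcp_pos: [0.4696, -0.2902, 0.1393]
tool_rot: [[0.997, 0.079, 0.004], [0.079, -0.997, -0.002], [0.003, 0.003, -1.0]]
contact_force: [1.1, 0.6, -0.6]
opening: 0.0086
grip_force: 59.3
```

jog_arm:
  increments: "0 -15 0 0 0 0;0 -30 0 0 0 0;0 -30 0 0 0 0;0 -30 0 0 0 0;0 -30 0 0 0 -0.05;0 -25 0 0 0 -0.1;0 0 0 0.1 0 0;0 0 0 0.1 0 0;0 0 0 0.1 0 0;0 0 0 0.1 0 0;0 0 0 0.1 0 0;0 0 0 0.11 0 0;0 15 20 0 0 0;0 15 22 0 0 0;0 15 22 0 0 0;0 12 17 0 0 0;0 0 0 0 0 0;0 0 0 0 0 0"

```text
t: 4.87
tcp_pos: [0.4532, -0.129, 0.0358]
tool_rot: [[0.974, 0.184, -0.133], [0.227, -0.797, 0.56], [-0.003, -0.575, -0.818]]
contact_force: [0.3, -0.3, -1.2]
opening: 0.0085
grip_force: 59.3
```

Run:
```python
from h import *
from rig import read_state
s=read_state();print(s['tcp_pos'],np.round(s['tool_rot'],3).tolist(),s['contact_force'],s['opening'])
snap('wrist','w3');snap('side','s3')
```

```text
[ 0.45318055 -0.12902028  0.03583187] [[0.974, 0.184, -0.133], [0.227, -0.797, 0.56], [-0.003, -0.575, -0.818]] [ 0.33442742 -0.29811119 -1.17902293] 0.008521851156225547
```

View pics/w3.png

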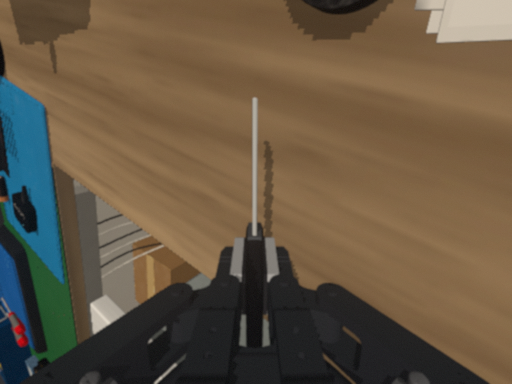

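The tool is held straight, with the blade ahead along column 255. I'll shift it forward a little, lower it and watch the force.

jog_arm:
  increments: "12 0 0 0 0 0;12 0 0 0 0 0;0 4 5 0 0 0;0 4 5 0 0 0;0 1.7 2.5 0 0 0;0 1.2 1.6 0 0 0;0 1.2 1.6 0 0 0;0 0 0 0 0 0"

```text
t: 5.63
tcp_pos: [0.4776, -0.1257, 0.0165]
tool_rot: [[0.974, 0.185, -0.131], [0.227, -0.798, 0.558], [-0.001, -0.573, -0.819]]
contact_force: [0.7, -0.4, -0.5]
opening: 0.0083
grip_force: 59.3
```

jog_arm:
  increments: "0 1.2 1.6 0 0 0;0 0.6 0.8 0 0 0;0 0 0 0 0 0"

```text
t: 5.88
tcp_pos: [0.478, -0.1259, 0.0138]
tool_rot: [[0.974, 0.186, -0.13], [0.227, -0.798, 0.558], [-0.0, -0.573, -0.82]]
contact_force: [-0.7, 0.0, 0.0]
opening: 0.0084
grip_force: 59.3
```

jog_arm:
  increments: "0 -1 -1.4 0 0 0;0 -1 -1.4 0 0 0;0 -1 -1.4 0 0 0;0 0 0 0 0 0;0 0 -4 0 0 0;0 0 -6 0 0 0;0 0 -8 0 0 0;0 0 -12 0 0 0;0 0 -20 0 0 0;0 0 -20 0 0 0;0 0 -20 0 0 0;0 -10 -15 -0.1 0 0;0 -10 -15 -0.1 0 0;0 -10 -15 -0.1 0 0;0 0 -15 -0.1 0 0;0 0 0 -0.1 0 0;0 0 0 -0.11 0 0;0 0 0 0 0 0"
  claw: -0.4

```text
t: 7.38
tcp_pos: [0.4895, -0.1751, 0.1628]
tool_rot: [[0.974, 0.228, 0.003], [0.228, -0.974, -0.005], [0.002, 0.006, -1.0]]
contact_force: [-0.1, 0.0, -0.1]
opening: 0.0254
grip_force: 0.0
```

```bash
cat >> h.py <<'E'
def tool(nm):
    p,d,X=ld(nm);c=p.astype(int)
    m=(X[...,2]>.003)&(X[...,2]<.05)&(c.max(2)<90)&(X[...,0]>.36)&(X[...,0]<.6)&(X[...,1]>-.24)&(X[...,1]<0.05)
    l,k,st,ct=cv2.connectedComponentsWithStats(m.astype(np.uint8))
    for j in range(1,l):
        if st[j,4]>80:
            s_=X[k==j]; print(st[j,4],ct[j],cv2.minAreaRect((s_[:,:2]*1000).astype(np.float32)),np.median(s_,0))
E
python3 - <<'E'
from h import *
snap('wrist','w4');tool('w4');go((.46,-.15,.2),13)
E
```

```text
847 [223.28335301  69.6162928 ] ((588.2701416015625, -121.6207046508789), (23.263851165771484, 57.45135498046875), 0.21457792818546295) [ 0.58737294 -0.12261649  0.01305868]
1299 [216.9060816  198.60969977] ((455.01397705078125, -140.4710693359375), (80.3537826538086, 23.870094299316406), 13.320414543151855) [ 0.45898286 -0.14040244  0.01091097]
t 7.43 tcp [ 0.4897 -0.1751  0.1624] shift [-23.1 -31.3 -37.6] turn [ 0.001 -0.001  0.005] in target axes [-23.3 -31.2 -37.6]
```

View pics/w4.png

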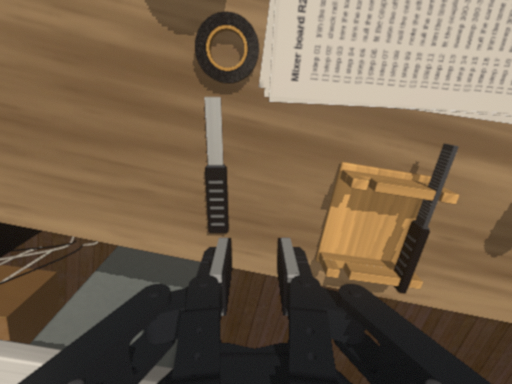

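The tool lies flat on the bench: blade at (213,130), handle at (217,199), yaw 13.3°. Next I'll look at the unit from above.

jog_arm:
  increments: "7 -15 -10 0 0 0;14 -30 -10 0 0 0;14 -30 -10 0 0 0;14 -30 -10 0 0 0;14 -30 -10 0 0 0;14 -30 -8 0 0 0;14 -30 -8 0 0 0;14 -30 -8 0 0 0;14 -30 -8 0 0 0;14 -30 -4 0 0 0;10 -25 0 0 0 0;4 -10 0 0 0 0;0 0 0 0 0 0;0 0 0 0 0 0"

```text
t: 8.6
tcp_pos: [0.5605, 0.1678, 0.2465]
tool_rot: [[0.974, 0.227, -0.002], [0.227, -0.974, 0.0], [-0.002, -0.001, -1.0]]
contact_force: [-1.1, -0.6, 0.1]
opening: 0.0257
grip_force: 0.0
```

Run:
```python
from h import *
snap('wrist','w5');go((.5776,.1717,.09),13)
p,d,X=ld('w5')
m=(X[...,0]>.45)&(X[...,0]<.8)&(X[...,1]>.05)&(X[...,1]<.33)
for a,b in [(.0625,.0695),(.053,.0585),(.074,.083)]:
    mm=(m&(X[...,2]>a)&(X[...,2]<b)).astype(np.uint8)
    l,k,st,ct=cv2.connectedComponentsWithStats(mm)
    for j in range(1,l):
        if st[j,4]>60: print((a,b),st[j,4],ct[j],cv2.minAreaRect((X[k==j][:,:2]*1000).astype(np.float32)),np.median(X[k==j],0))
```

```text
t 8.65 tcp [0.5603 0.1673 0.2465] shift [ 18.1  -0.4 156.5] turn [-0.     0.002  0.002] in target axes [ 17.8  -0.4 156.5]
(0.0625, 0.0695) 20161 [255.48762462  75.99494073] ((654.4205322265625, 189.43701171875), (130.48838806152344, 169.93936157226562), 13.788318634033203) [0.66178182 0.19086653 0.06728343]
(0.0625, 0.0695) 94 [256.0212766  147.04255319] ((587.0538330078125, 173.51870727539062), (5.904955863952637, 37.37316131591797), 13.732173919677734) [0.58872921 0.17395947 0.06822842]
(0.053, 0.0585) 123 [255.91056911 142.        ] ((592.6083374023438, 174.23193359375), (5.007804870605469, 28.063533782958984), 13.369123458862305) [0.59260688 0.17428306 0.05689702]
(0.053, 0.0585) 446 [220.51121076 149.41255605] ((575.65771484375, 210.9156951904297), (10.002174377441406, 69.7745132446289), 12.931568145751953) [0.57498002 0.21293082 0.05714296]
(0.053, 0.0585) 455 [292.16043956 148.74505495] ((594.0932006835938, 133.69281005859375), (10.107337951660156, 70.41029357910156), 14.60509204864502) [0.59502728 0.1308468  0.05699095]
(0.074, 0.083) 154 [255.54545455 159.5       ] ((576.8568115234375, 171.18922424316406), (21.910676956176758, 7.904410362243652), 12.985821723937988) [0.57710674 0.17119301 0.07861291]
```

View pics/w5.png

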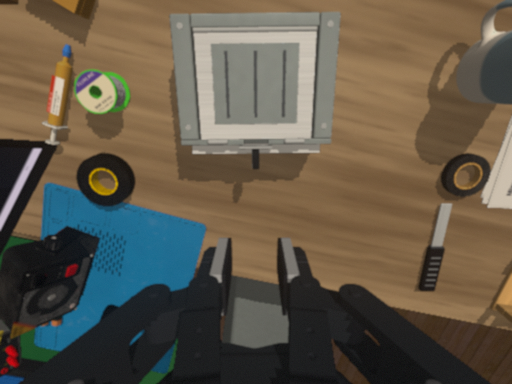

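Unit centre is (0.654, 0.189), yaw about 13.6°, and the tab is at (256,159) px, or (0.577, 0.171). The shutter is practically closed. I'll lower the fingers astride the tab.

jog_arm:
  increments: "6 0 15 0 0 0;6 0 25 0 0 0;0 0 30 0 0 0;0 0 30 0 0 0;0 0 30 0 0 0;0 0 20 0 0 0;0 0 15 0 0 -0.005;0 0 12 0 0 -0.005;0 0 8 0 0 0;0 0 0 0 0 0"

```text
t: 9.48
tcp_pos: [0.5714, 0.1701, 0.0606]
tool_rot: [[0.972, 0.235, -0.002], [0.235, -0.972, -0.001], [-0.002, 0.0, -1.0]]
contact_force: [-0.5, -0.3, -0.3]
opening: 0.0256
grip_force: 0.0
```

jog_arm:
  increments: "0 -5 0 0 0 0;0 -5 0 0 0 0;0 -5 0 0 0 0;0 -5 0 0 0 0;0 -5 0 0 0 0;0 -5 0 0 0 0;0 -5 0 0 0 0;0 -5 0 0 0 0;0 -5 0 0 0 0;0 -5 0 0 0 0;0 0 0 0 0 0"

```text
t: 10.4
tcp_pos: [0.56, 0.2209, 0.0618]
tool_rot: [[0.972, 0.237, -0.0], [0.237, -0.972, 0.0], [-0.0, -0.0, -1.0]]
contact_force: [0.7, 0.5, 0.3]
opening: 0.026
grip_force: 0.0
```

jog_arm:
  increments: "0 -2 0 0 0 0;0 -2 0 0 0 0;0 -2 0 0 0 0;0 -1 0 0 0 0;0 0 0 0 0 0;0 0 0 0 0 0"

```text
t: 10.9
tcp_pos: [0.5586, 0.2261, 0.0617]
tool_rot: [[0.972, 0.237, -0.0], [0.237, -0.972, -0.001], [-0.001, 0.001, -1.0]]
contact_force: [1.5, -4.3, 0.4]
opening: 0.0255
grip_force: 2.5
```

jog_arm:
  increments: "0 -1.5 0 0 0 0;0 -1 0 0 0 0;0 0 0 0 0 0"

```text
t: 11.15
tcp_pos: [0.5585, 0.2264, 0.0617]
tool_rot: [[0.971, 0.238, 0.0], [0.238, -0.971, -0.004], [-0.001, 0.004, -1.0]]
contact_force: [4.3, -17.6, 1.6]
opening: 0.0259
grip_force: 8.9
```

Shutter is against its stop (17 N). I'll back off, lift and return to the tool.

jog_arm:
  increments: "0 5 0 0 0 0;0 4 0 0 0 0;0 0 -20 0 0 0;0 0 -35 0 0 0;-10 18 -35 0 0 0;-18 30 -10 0 0 0;-18 30 0 0 0 0;-18 30 0 0 0 0;-18 30 0 0 0 0;-18 30 0 0 0 0;-18 30 0 0 0 0;-18 30 0 0 0 0;-18 30 0 0 0 0;-18 30 0 0 0 0;-18 30 0 0 0 0;-3 6 0 0 0 0;0 0 0 0 0 0;0 0 0 0 0 0"
  claw: 0

```text
t: 12.65
tcp_pos: [0.4495, -0.1399, 0.162]
tool_rot: [[0.972, 0.235, 0.0], [0.235, -0.972, 0.001], [0.001, -0.001, -1.0]]
contact_force: [-0.3, 0.7, -0.0]
opening: 0.0428
grip_force: 0.0
```

Run:
```python
from h import *
snap('wrist','w6');tool('w6');go((.452,-.141,.004),13.3)
```

```text
1008 [270.77380952  33.00892857] ((588.2095336914062, -121.24919128417969), (56.01307678222656, 23.482288360595703), 89.97820281982422) [ 0.58676165 -0.12094487  0.01296858]
1380 [256.56956522 171.26086957] ((455.21990966796875, -140.18728637695312), (80.02652740478516, 24.092571258544922), 14.279683113098145) [ 0.45854204 -0.13947813  0.01095846]
t 12.7 tcp [ 0.4497 -0.1393  0.1619] shift [  1.8   2.3 157.9] turn [-0.001 -0.     0.006] in target axes [  1.9   2.2 157.9]
```

jog_arm:
  increments: "1 2 15 0 0 0;1 0 25 0 0 0;0 0 30 0 0 0;0 0 30 0 0 0;0 0 25 0 0 0;0 0 15 0 0 0;0 0 10 0 0 0;0 0 6 0 0 0;0 0 1 0 0 0;0 0 0 0 0 0"

```text
t: 13.53
tcp_pos: [0.4523, -0.1412, 0.0052]
tool_rot: [[0.971, 0.237, 0.0], [0.237, -0.971, -0.0], [0.0, 0.0, -1.0]]
contact_force: [-0.1, -0.5, 0.2]
opening: 0.0427
grip_force: 0.0
```

jog_arm:
  increments: "0 0 0 0 0 0;0 0 0 0 0 0;0 0 0 0 0 0;0 0 0 0 0 0;0 0 0 0 0 0;0 0 0 0 0 0"
  claw: -1
  squeeze: 100

```text
t: 14.03
tcp_pos: [0.4526, -0.1417, 0.0063]
tool_rot: [[0.972, 0.236, 0.002], [0.236, -0.972, -0.0], [0.002, 0.001, -1.0]]
contact_force: [-1.7, 2.7, 10.1]
opening: 0.0193
grip_force: 97.9
```

jog_arm:
  increments: "0 0 -6 0 0 0;0 0 -12 0 0 0;0 0 -20 0 0 0;0 0 -20 0 0 0;0 0 -10 0 0 0;0 0 0 0 0 0;0 0 0 0 0 0"

```text
t: 14.62
tcp_pos: [0.4522, -0.1417, 0.0734]
tool_rot: [[0.972, 0.236, 0.002], [0.236, -0.972, -0.001], [0.002, 0.001, -1.0]]
contact_force: [-1.1, -0.2, -1.3]
opening: 0.0195
grip_force: 98.2
```

Run:
```python
from h import *
snap('wrist','w7')
from rig import read_state
s=read_state();print(s['tcp_pos'],s['opening'],s['contact_force'],s['wrist_torque'])
p,d,X=ld('w7');T=(X-s['tcp_pos'])@s['tool_rot']*1000
for v in range(60,240,10):
    r=T[v,200:312]; m=(abs(r[:,2])<60)&(abs(r[:,1])<20)&(r[:,0]>-20)
    if m.sum()>2: print(v,np.round(np.nanmedian(r[m],0),1),np.round([r[m,1].min(),r[m,1].max()],1))
```

```text
[ 0.45153604 -0.14152152  0.07268961] 0.01922387536605606 [-0.532939    0.0776428  -0.84466957] [0.01127532 0.03184939 0.00014591]
60 [100.9   0.5  -1.2] [-7.6  8.1]
70 [96.7  0.3 -1.2] [-7.5  8.2]
80 [92.4  0.1 -1.2] [-7.7  7.7]
90 [88.   0.1 -1.1] [-7.8  7.9]
100 [83.5  0.3 -1.2] [-7.3  8. ]
110 [78.9  0.3 -1.4] [-7.4  8.1]
120 [74.2  0.1 -1.4] [-7.5  7.7]
130 [69.4  0.1 -1.3] [-7.5  7.7]
140 [64.5  0.1 -1.2] [-7.6  7.9]
150 [59.5  0.1 -1.3] [-7.7  8. ]
160 [54.4 -0.1 -1.6] [-7.8  7.5]
170 [49.1 -0.1 -1.5] [-7.9  7.6]
180 [43.7 -0.1 -1.2] [-9.6  9.4]
190 [39.5 -0.1 -5.2] [-11.6  11.3]
200 [33.9 -0.1 -5. ] [-11.8  11.6]
210 [28.4 -0.1 -5.3] [-11.9  11.6]
220 [22.6 -0.4 -5.2] [-12.1  11.3]
230 [16.7 -0.4 -5.2] [-12.3  11.5]
```

View pics/w7.png

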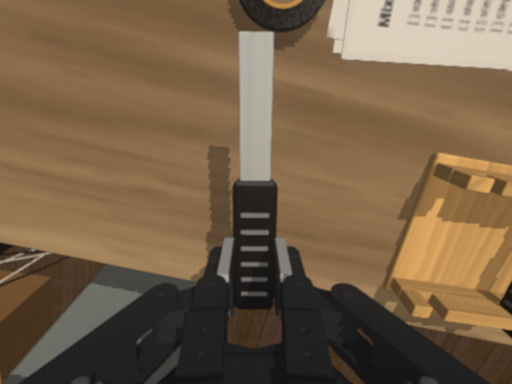

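The tool is gripped straight across its breadth, blade at x 43–112 mm ahead of the TCP and level. I'll move to just above the ledge in front of the slot.

jog_arm:
  increments: "0 -10 -15 0 0 0;4 -20 -5 0 0 0;8 -27 -5 0 0 0;10 -27 0 0 0 0;10 -27 0 0 0 0;10 -27 0 0 0 0;10 -27 0 0 0 0;10 -27 0 0 0 0;10 -27 0 0 0 -0.005;10 -27 0 0 0 -0.004;7 -20 0 0 0 0;4 -8 8 0 0 0;0 0 4 0 0 0;0 0 0 0 0 0;0 0 0 0 0 0"
  squeeze: 120

```text
t: 15.92
tcp_pos: [0.4758, 0.1455, 0.0848]
tool_rot: [[0.97, 0.245, -0.003], [0.245, -0.97, -0.001], [-0.003, 0.0, -1.0]]
contact_force: [-0.0, -0.6, -1.1]
opening: 0.0185
grip_force: 118.0
```

Run:
```python
from h import *
snap('wrist','w8');go((.477,.1465,.080),13.6)
p,d,X=ld('w8')
cv2.imwrite('pics/w8c.png',cv2.resize(p[0:240,130:400,::-1],None,fx=2.4,fy=2.4))
```

```text
t 15.97 tcp [0.4762 0.1455 0.0852] shift [ 1.1 -0.8  5.2] turn [0.    0.002 0.01 ] in target axes [ 1.  -0.8  5.2]
```

View pics/w8c.png

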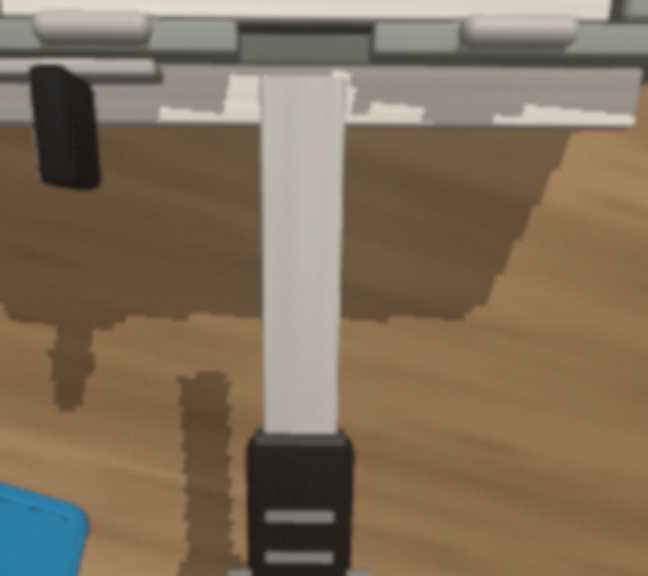

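The slot notch spans columns 238–372 of the crop and the blade is centred at 303, so they line up. The shutter is clear at left. I'll lower to touch the ledge.

jog_arm:
  increments: "0 0 6 0 0 0;0 0 8 0 0 0;0 0 6 0 0 0;0 0 3 0 0 0;0 0 1.5 0 0 0;0 0 1 0 0 0;0 0 1 0 0 0;0 0 0 0 0 0"

```text
t: 16.63
tcp_pos: [0.4769, 0.1468, 0.0594]
tool_rot: [[0.969, 0.245, 0.0], [0.245, -0.969, 0.0], [0.0, -0.0, -1.0]]
contact_force: [-0.0, -0.5, 0.0]
opening: 0.0186
grip_force: 118.0
```

jog_arm:
  increments: "0 0 1 0 0 0;0 0 0 0 0 0"

```text
t: 16.8
tcp_pos: [0.477, 0.1469, 0.0585]
tool_rot: [[0.969, 0.245, 0.0], [0.245, -0.969, 0.0], [0.0, -0.0, -1.0]]
contact_force: [-0.6, -0.2, -0.0]
opening: 0.0184
grip_force: 118.1
```

jog_arm:
  increments: "0 0 1 0 0 0;0 0 0 0 0 0"

```text
t: 16.97
tcp_pos: [0.4771, 0.1468, 0.0575]
tool_rot: [[0.969, 0.245, 0.0], [0.245, -0.969, 0.0], [0.001, -0.0, -1.0]]
contact_force: [0.1, 0.1, -0.0]
opening: 0.0185
grip_force: 118.1
```

jog_arm:
  increments: "0 0 1 0 0 0;0 0 0 0 0 0"

```text
t: 17.13
tcp_pos: [0.477, 0.1468, 0.0564]
tool_rot: [[0.969, 0.245, 0.0], [0.245, -0.969, 0.0], [0.0, -0.0, -1.0]]
contact_force: [0.7, 0.3, 1.0]
opening: 0.0183
grip_force: 118.2
```

jog_arm:
  increments: "0 0 1 0 0 0;0 0 0 0 0 0"

```text
t: 17.3
tcp_pos: [0.477, 0.1468, 0.0554]
tool_rot: [[0.969, 0.245, 0.0], [0.245, -0.969, 0.0], [0.0, -0.0, -1.0]]
contact_force: [-0.1, 0.1, 1.5]
opening: 0.0185
grip_force: 118.2
```

jog_arm:
  increments: "0 0 -3.2 0 0 0;4 0 0 0 0 0;5 0 0 0 0 0;5 0 0 0 0 0;4 0 0 0 0 0;0 0 0 0 0 0"

```text
t: 17.8
tcp_pos: [0.4956, 0.1515, 0.0587]
tool_rot: [[0.969, 0.245, 0.001], [0.245, -0.969, 0.0], [0.001, -0.0, -1.0]]
contact_force: [0.8, 0.3, -0.2]
opening: 0.0186
grip_force: 118.1
```

jog_arm:
  increments: "4 0 0 0 0 0;4 0 0 0 0 0;4 0 0 0 0 0;0 0 0 0 0 0;0 0 0 0 0 0"

```text
t: 18.22
tcp_pos: [0.5063, 0.1542, 0.0586]
tool_rot: [[0.969, 0.245, 0.0], [0.245, -0.969, 0.0], [0.0, 0.0, -1.0]]
contact_force: [-0.3, -0.1, 0.5]
opening: 0.0187
grip_force: 118.1
```

Run:
```python
from h import *
snap('wrist','w9')
p,d,X=ld('w9')
cv2.imwrite('pics/w9c.png',cv2.resize(p[0:240,130:400,::-1],None,fx=2.4,fy=2.4))
```

```text
(no output)
```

View pics/w9c.png

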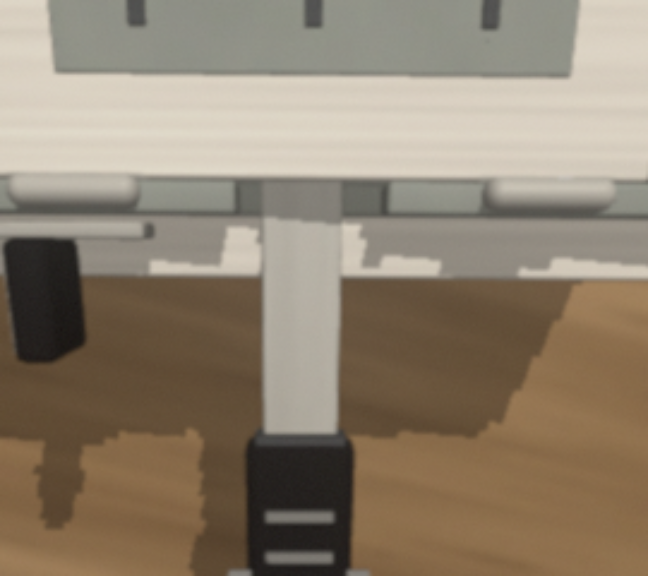

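The blade is through the slot and under the cover, centred. I'll rest it on the ledge and lever.

jog_arm:
  increments: "0 0 1 0 0 0;0 0 3.5 0 0.04 0;0 0 3.5 0 0.04 0;0 0 3.5 0 0.04 0;0 0 0 0 0 0"

```text
t: 18.68
tcp_pos: [0.5075, 0.1545, 0.048]
tool_rot: [[0.962, 0.245, 0.122], [0.243, -0.969, 0.031], [0.126, -0.0, -0.992]]
contact_force: [0.6, -0.5, 10.7]
opening: 0.018
grip_force: 119.9
```

jog_arm:
  increments: "0.1 0 3.5 0 0.045 0;0.1 0 3.5 0 0.045 0;0.1 0 3.5 0 0.045 0;0 0 0 0 0 0;0 0 0 0 0 0"

```text
t: 19.1
tcp_pos: [0.5072, 0.1544, 0.0366]
tool_rot: [[0.939, 0.245, 0.242], [0.238, -0.969, 0.061], [0.25, 0.0, -0.968]]
contact_force: [-3.0, -0.3, 1.4]
opening: 0.0183
grip_force: 118.3
```

Run:
```python
from h import *
snap('scene','s10')
p,d,X=ld('s10')
m=(X[...,0]>.57)&(X[...,0]<.75)&(X[...,1]>.1)&(X[...,1]<.28)
Q=((X-[.6544,.1894,0])@np.array([[.971,-.237,0],[.237,.971,0],[0,0,1]]))*1000
for a in range(-55,60,15):
    mm=(abs(Q[...,0]-a)<6)&(abs(Q[...,1])<50)&(Q[...,2]>50)&(Q[...,2]<150);print(a,mm.sum(),np.round(np.median(Q[mm][:,2]),1) if mm.any() else 0)
```

```text
-55 102 72.3
-40 82 72.5
-25 77 71.4
-10 77 70.5
5 78 69.0
20 77 68.4
35 61 67.5
50 68 65.7
```

The catches released: the force dropped and the lip is up about 6 mm. Next I'll compute the arc that swings the cover up with the blade tip.

Run:
```python
import numpy as np
a=np.r_[.06,np.arange(.15,1.73,.1)]
u=np.c_[-np.cos(a),np.sin(a)];n=np.c_[-np.sin(a),-np.cos(a)]
P=np.array([50,64])+92*u+4*n
for al,(dx,dz) in zip(a[1:],np.diff(P,axis=0)): print(round(al,2),np.round([.968*dx+.25*dz,.25*dx-.968*dz],1))
print(np.round(P[[0,-1]],1))
```

```text
0.15 [ 2.6 -7.9]
0.25 [ 3.7 -8.4]
0.35 [ 4.5 -8. ]
0.45 [ 5.3 -7.5]
0.55 [ 6. -7.]
0.65 [ 6.7 -6.3]
0.75 [ 7.3 -5.7]
0.85 [ 7.8 -4.9]
0.95 [ 8.2 -4.1]
1.05 [ 8.6 -3.3]
1.15 [ 8.9 -2.4]
1.25 [ 9.1 -1.5]
1.35 [ 9.2 -0.6]
1.45 [9.2 0.4]
1.55 [9.1 1.3]
1.65 [8.9 2.2]
[[-42.1  65.5]
 [ 53.3 156. ]]
```

jog_arm:
  increments: "1.5 0 -4 0 0 0;1.5 0 -4 0 0 0;3.7 0 -8.4 0 0 0;4.5 0 -8 0 0 0;5.3 0 -7.5 0 0 0;6 0 -7 0 0 0;6.7 0 -6.3 0 0 0;0 0 0 0 0 0;0 0 0 0 0 0"

```text
t: 19.9
tcp_pos: [0.5263, 0.1593, 0.0892]
tool_rot: [[0.937, 0.245, 0.248], [0.237, -0.969, 0.063], [0.256, -0.0, -0.967]]
contact_force: [-0.1, -0.3, -1.5]
opening: 0.0184
grip_force: 118.5
```

```bash
cat >> h.py <<'E'
def cover(nm):
    p,d,X=ld(nm)
    Q=((X-[.6544,.1894,0])@np.array([[.971,-.237,0],[.237,.971,0],[0,0,1]]))*1000
    mm=(abs(Q[...,1])<55)&(Q[...,0]>-70)&(Q[...,0]<110)&(Q[...,2]>72)&(Q[...,2]<190)
    q=Q[mm];r=np.hypot(q[:,0]-50,q[:,2]-64);al=np.arctan2(q[:,2]-64,50-q[:,0])
    k=(r>40)&(r<112);h,e=np.histogram(al[k],bins=np.arange(-.1,2.2,.1));print([(round(x,1),int(c)) for x,c in zip(e,h) if c>5])
E
python3 - <<'E'
from h import *
snap('scene','s11');cover('s11')
E
```

```text
[(np.float64(0.4), 22), (np.float64(0.5), 19), (np.float64(0.6), 106), (np.float64(0.7), 29)]
```

Cover is at about 0.65 rad, as planned. I'll continue the arc.

jog_arm:
  increments: "7.3 0 -5.7 0 0 0;7.8 0 -4.9 0 0 0;8.2 0 -4.1 0 0 0;8.6 0 -3.3 0 0 0;8.9 0 -2.4 0 0 0;9.1 0 -1.5 0 0 0;9.2 0 -0.6 0 0 0;9.2 0 0.4 0 0 0;9.1 0 1.3 0 0 0;0 0 0 0 0 0;0 0 0 0 0 0"

```text
t: 20.87
tcp_pos: [0.593, 0.1762, 0.1276]
tool_rot: [[0.938, 0.245, 0.245], [0.237, -0.969, 0.062], [0.253, -0.0, -0.967]]
contact_force: [-0.3, 0.4, -0.4]
opening: 0.0187
grip_force: 118.5
```

Run:
```python
from h import *
snap('scene','s12');cover('s12')
from rig import read_state
s=read_state();t=s['tcp_pos']+s['tool_rot']@np.array([.1125,0,0]);print(t,(t-[.6544,.1894,0])@np.array([[.971,-.237,0],[.237,.971,0],[0,0,1]]))
```

```text
[(np.float64(1.1), 13), (np.float64(1.2), 10), (np.float64(1.3), 12), (np.float64(1.4), 29), (np.float64(1.5), 489)]
[0.69790937 0.20275132 0.15576344] [0.04541186 0.00265241 0.15576344]
```

jog_arm:
  increments: "8.9 0 2.2 0 0 0;5 0 1.5 0 0 0;4 0 1 0 0 0;0 0 0 0 0 0;0 0 0 0 0 0"

```text
t: 21.33
tcp_pos: [0.6102, 0.1805, 0.1273]
tool_rot: [[0.938, 0.245, 0.244], [0.237, -0.969, 0.062], [0.252, 0.0, -0.968]]
contact_force: [0.0, 0.1, -1.8]
opening: 0.0187
grip_force: 118.4
```

Run:
```python
from h import *
snap('scene','s13');cover('s13')
```

```text
[(np.float64(0.8), 7), (np.float64(1.3), 9), (np.float64(1.4), 16), (np.float64(1.5), 10), (np.float64(1.6), 100), (np.float64(1.7), 464)]
```

Cover is at about 1.73 rad. I'll withdraw, level the tool and carry it back to the clear bench.

jog_arm:
  increments: "-8 0 0 0 0 0;-16 0 0 0 0 0;-25 0 0 0 0 0;-30 0 0 0 0 0;-30 0 0 0 0 0;-20 0 0 0 0 0;-11 0 0 0 0 0;0 0 0 0 -0.08 0;0 0 0 0 -0.09 0;-8 15 0 0 -0.085 0;-10 28 0 0 0 0;-10 28 0 0 0 0;-10 28 0 0 0 0;-10 28 0 0 0 0;-10 28 0 0 0 0;-10 28 0 0 0 0;-10 28 0 0 0 0;-10 28 0 0 0 0;-8 25 0 0 0 0;0 9 0 0 0 0"

```text
t: 23.05
tcp_pos: [0.4532, -0.144, 0.0921]
tool_rot: [[0.97, 0.244, 0.002], [0.244, -0.97, -0.001], [0.002, 0.002, -1.0]]
contact_force: [-0.1, -0.2, -1.0]
opening: 0.0185
grip_force: 118.5
```

Run:
```python
from h import *
snap('wrist','w14')
go((.4526,-.1417,.0063),13.6)
from rig import read_state
s=read_state();p,d,X=ld('w14');T=(X-s['tcp_pos'])@s['tool_rot']*1000
for v in range(60,240,30):
    r=T[v,200:312]; m=(abs(r[:,2])<50)&(abs(r[:,1])<20)&(r[:,0]>-20)
    if m.sum()>2: print(v,np.round(np.nanmedian(r[m],0),1))
snap('scene','s14');cover('s14')
```

```text
t 23.1 tcp [ 0.4542 -0.144   0.0921] shift [-1.2 -2.8 85.8] turn [ 0.002 -0.003  0.008] in target axes [-1.  -2.6 85.8]
60 [99.4 -0.4 -0. ]
90 [86.4 -0.6 -0.1]
120 [72.7 -0.6 -0.4]
150 [57.9 -0.5  0. ]
180 [42.1 -0.8 -0.2]
210 [26.8 -0.7 -4.1]
[(np.float64(1.6), 110), (np.float64(1.7), 517)]
```

jog_arm:
  increments: "0 0 12 0 0 0;0 0 22 0 0 0;0 0 22 0 0 0;0 0 15 0 0 0;0 0 7 0 0 0;0 0 4 0 0 0;0 0 2 0 0 0;0 0 1 0 0 0;0 0 0 0 0 0"

```text
t: 23.9
tcp_pos: [0.4533, -0.1409, 0.0071]
tool_rot: [[0.969, 0.245, 0.001], [0.245, -0.969, -0.0], [0.001, 0.001, -1.0]]
contact_force: [0.7, 0.1, 0.5]
opening: 0.0185
grip_force: 118.5
```

jog_arm:
  increments: "0 0 0 0 0 0;0 0 0 0 0 0;0 0 0 0 0 0;0 0 0 0 0 0;0 0 -8 0 0 0;0 0 -20 0 0 0;0 0 -30 0 0 0;0 0 -30 0 0 0;0 0 -30 0 0 0;0 0 -20 0 0 0;0 0 0 0 0 0;0 0 0 0 0 0"
  claw: 0

```text
t: 24.9
tcp_pos: [0.4535, -0.1413, 0.1461]
tool_rot: [[0.969, 0.245, 0.003], [0.245, -0.969, -0.001], [0.003, 0.002, -1.0]]
contact_force: [0.9, -0.2, -0.4]
opening: 0.0428
grip_force: 0.0
```

Run:
```python
from h import *
snap('wrist','w15');tool('w15')
snap('scene','s15');cover('s15')
p,d,X=ld('s15')
Q=((X-[.6544,.1894,0])@np.array([[.971,-.237,0],[.237,.971,0],[0,0,1]]))*1000
m=(Q[...,0]>-95)&(Q[...,0]<-70)&(abs(Q[...,1])<85)&(Q[...,2]>66)&(Q[...,2]<84);print('tab',m.sum(),np.median(Q[m],0))
```

```text
1110 [270.55495495  34.5018018 ] ((588.1359252929688, -121.31309509277344), (23.4153995513916, 56.58350372314453), 0.10709898918867111) [ 0.58680414 -0.12136367  0.01294067]
1481 [253.7987846  177.96421337] ((456.0447998046875, -139.6748809814453), (79.69261932373047, 22.588472366333008), 13.504441261291504) [ 0.45975166 -0.13884733  0.01092967]
[(np.float64(1.6), 110), (np.float64(1.7), 516)]
tab 29 [-82.19080615  52.31984638  75.3946371 ]
```

The tool lies flat, the cover is at about 1.7 rad and the shutter at about 50 mm, so I'm handing in.

```bash
python3 -c "
from rig import bot
print(bot.finish_job())"
```

```text
the job is handed in; nothing more can be done
None
```

I've handed in the job at about 25 s of the 69 s allowed; it returned no verdict. By my last camera check the cover is open at about 1.7 rad, the shutter is at its open stop, the pry tool lies flat and released on the bench clear of the rack, and I touched neither the file nor the other objects.

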